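Build up the clamp bolt of a carving stand

ROBOT

A 7-joint arm with a two-finger parallel gripper is mounted at the origin on the work surface. World frame = base frame: x ahead of the robot, y to its left, z up, the work surface at z = 0. Lengths are in m, angles in degrees, forces in N, time in s.
With the tool pointing down it reaches from about 0.35 to 0.9 m from the base axis. Payload 7.2 kg.
Tool frame: the origin (TCP) lies at the very end of the fingers, on their centre line; the grasp point (between the pads) lies 19 mm behind it; z points along the fingers, x is the direction in which the jaws open and shut, and the axes are right-handed (so a half turn about z gives the same grasp; the last joint's range is limited). The gripper opens to 85 mm and grips with 20 to 120 N. Pads are 22 mm wide; open, the fingers measure 114 mm over their backs; the gripper's body (76 mm by 85 mm) begins 54 mm behind the grasp point. The pads swing forward as they close: fully open they stand 13 mm farther back than shut.
Start: joints at [-72.72, 23.554, -0.728, 91.456, 0.321, 64.991, -4.71], TCP at [0.226, 0.583, 0.231] pointing down, gripper open.
Joint ranges: [-169.25, 169.25], [-16.82, 113.86], [-84.01, 82.57], [7.8, 145.47], [-59.2, 239.2], [7.22, 106.19], [-163.78, 163.78]. Speed limits (degrees/s): [136.94, 136.94, 172.46, 172.46, 180, 180, 180].

INTERFACE

Orientations are given as a 3x3 rotation matrix whose columns are the frame's x, y, z axes.
In Python, from workcell import robot, imaging, job gives the robot as it stands.
- The arm moves only by the tool arm_command, never from a script. Its argument "targets" is a list of rows, each a list of 7 numbers: the shift along the world's x, y, z in cm, then the turn, a rotation vector about the world's x, y, z in rad, then the closure, from 0 (fully open) to 1 (shut). In form: [[tx, ty, tz, ax, ay, az, grip], ...]. A call has 1 to 20 rows; each row is the pose to reach, as a shift and turn from the pose measured when the call began; what a row does not reach only later rows make up. A row lasts 1/8 s, in which the tool goes at most 62.5 mm and 10.7 degrees, less where a joint would pass 70% of its speed; a pose out of reach is approached as far as the arm can. A call with a gripper value outside its range is refused whole. The fingers move at their own pace and stop on an object; "newtons" is the grip in N (left out, the last holds). Time passes only in rows, so rows that repeat a pose let the fingers close. It gives the time, the measured TCP pose, the force and the opening at its end, in the units of the state.
- robot.get_obs(): the state, without advancing time (a new reading comes with each control period).
- imaging.get_image(name): name is "side" or "top"; returns a dict with "frame" (384x512x3 uint8, blue, green, red), "depth" (384x512 float32, m along the optical axis (not along the pixel's ray), 0 where there is no reading), "camera_matrix" (3x3 intrinsics, pixels), "eye" and "orientation" of the camera in the world. Camera axes: x right, y up, looking along -z (the intrinsics and any distortion apply to the point x, -y, -z); pixel columns grow to the right and rows downward; lengths in m; the calibration is good to about 2 mm. A picture is of the moment at which its call begins.
- job.hand_in(): hands the job in, once; it reports no verdict.
The state is a dict: "time_s": time; "joint_pos": joint angles; "joint_vel": joint speeds; "joint_efforts": joint torques, N m; "ee_pos": TCP position; "ee_rot": TCP orientation; "ft_force": force on the tool from outside, world axes, zero at the start; "moment": the same for the moment, N m; "gripper_width": finger opening in m.
Only numpy, scipy, OpenCV 4.12 (cv2) and the standard library are available. Lean on these libraries where they do the work, as an engineer would, in place of code of your own. Each camera call takes 0.05 s, during which the arm holds its last target. There are 200 camera calls.

TASK

Build up the clamp bolt of the green carving-stand head: thread the thick wooden spacer on first, then the big thin washer, then the long steel bushing, and push the whole stack up snug against the head so that no gaps are left. Leave the three parts hanging on the bolt and leave the carving tools and other things on the bench where they are.

Things in the scene. Friction and masses are not known exactly. Their poses are not given: they have to be found in the camera images.
- clamp_head: Green clamp head fixed to the bench: two uprights 40 mm wide with a 28 mm vertical slot between them, 182 mm high, on a base plate 160 mm wide, 25 mm high, reaching 10 mm out in front of the face. Origin: on the bench, in the plane of the uprights' front face, midway between them. z up, x across the face; a bolt sticks out level along local -y, at x = 0.
- bolt_end_below (a point): Point on the bench straight below the free end of the bolt (150 mm from the face; axes as the head). The bolt is rigid steel, 24 mm thick; its last 10 mm taper to 12 mm. It is clamped anywhere in the slot: its axis lies 105 to 145 mm above the bench, each time differently, and is not reported. Look, or feel for it, e.g. by lowering closed fingers on it.
- spacer: Thick ring of brown wood, outer diameter 84 mm, 40 mm long, bore 27 mm, about 0.13 kg. Origin at its centre, local y along the bore. Starts standing on edge, bore level, in a low wooden V cradle fixed to the bench (cradle 35 mm high, 90 mm wide), centre about 55 mm above the bench; both flat faces are free above the cradle. Snug in place its centre lies 20 mm from the head's face.
- washer: Big steel washer, outer diameter 90 mm, 10 mm thick, bore 27 mm, about 0.42 kg. Origin at its centre, local y along the bore. Starts standing on edge, bore level, in a slotted wooden cradle whose cheeks reach 46 mm above the bench; its centre is about 58 mm above the bench. Snug in place its centre lies 45 mm from the head's face.
- bushing: Plain steel sleeve, outer diameter 46 mm, 64 mm long, bore 27 mm, about 0.48 kg. Origin at its centre, local y along the bore. Starts lying level on a narrow wooden V block, centre about 62 mm above the bench; the block stays below 46 mm and is narrower than the sleeve, so the sleeve's sides are free for fingers (the 90 x 75 mm foot is only 10 mm high). Snug in place its centre lies 82 mm from the head's face.
- mallet: Bystander: dark round carver's mallet standing on its head, diameter 76 mm, 160 mm high; origin centre of underside.
- gouge_a: Bystander: carving gouge lying down, 245 mm long, 28 mm high, wooden handle (120 mm) to local -x, blade to +x; origin at the front end of the handle, on the bench.
- gouge_b: Bystander: a second gouge, the same as gouge_a.
- offcut: Bystander: pale wooden offcut 75 x 45 x 25 mm; origin centre of underside.
- mug: Bystander: white mug, 80 mm diameter, 90 mm high, handle at local +y; origin centre of underside.
- stone: Bystander: grey sharpening stone 50 x 180 x 25 mm; origin centre of underside.
Things that resemble listed ones, but are neither listed nor needed, are in the scene too. Leave any blue or red look-alike of the spacer alone.

How it is judged (in metres and radians):
On the way, in this order (a step that is already met when the one before it is completed fails the run):
1. the spacer is threaded on the bolt (y of spacer in the frame of clamp_head between -0.14 and -0.01 m and x of spacer in the frame of clamp_head between -0.005 and 0.005 m and z of spacer in the frame of clamp_head between 0.09 and 0.155 m and angle between the y axis of spacer and the y axis of clamp_head, either way round below 0.2 rad), for 0.2 s.
2. then the washer is threaded on the bolt, outside the spacer (y of washer in the frame of clamp_head between -0.142 and -0.03 m and x of washer in the frame of clamp_head between -0.005 and 0.005 m and z of washer in the frame of clamp_head between 0.09 and 0.155 m and angle between the y axis of washer and the y axis of clamp_head, either way round below 0.25 rad), for 0.2 s.
3. then the bushing is threaded on the bolt, outside the washer (y of bushing in the frame of clamp_head between -0.14 and -0.07 m and x of bushing in the frame of clamp_head between -0.005 and 0.005 m and z of bushing in the frame of clamp_head between 0.09 and 0.155 m and angle between the y axis of bushing and the y axis of clamp_head, either way round below 0.2 rad), for 0.2 s.
At the end, for the whole second after the job is handed in: Spacer, washer and bushing are all on the bolt and at rest (slower than 0.01 m/s): centres within 3, 4 and 5 mm of 20, 45 and 82 mm from the head's face, within 5 mm of the bolt's line sideways, 90 to 155 mm above the bench, and bores within 0.1 rad of the bolt's direction (y of spacer in the frame of clamp_head between -0.023 and -0.017 m and x of spacer in the frame of clamp_head between -0.005 and 0.005 m and z of spacer in the frame of clamp_head between 0.09 and 0.155 m and angle between the y axis of each of spacer, washer, bushing and the y axis of clamp_head, either way round below 0.1 rad and linear speed of each of spacer, washer, bushing below 0.01 m/s and y of washer in the frame of clamp_head between -0.049 and -0.041 m and x of washer in the frame of clamp_head between -0.005 and 0.005 m and z of washer in the frame of clamp_head between 0.09 and 0.155 m and y of bushing in the frame of clamp_head between -0.087 and -0.077 m and x of bushing in the frame of clamp_head between -0.005 and 0.005 m and z of bushing in the frame of clamp_head between 0.09 and 0.155 m); the robot touches nothing.
It fails at once if a bystander (mallet, gouge, offcut, mug or stone) is shifted by more than 40 mm (distance of any of mallet, gouge_a, gouge_b, offcut, mug, stone from where it was at the start of the episode above 0.04 m).
It also fails if it takes over 72 s, if anything falls off the work surface, if the arm or the gripper's body presses on something with over 40 N, if the wrist force passes 120 N, or if a joint passes its speed limit or range.

## Working session

There is one attempt and no reset: what is moved stays moved. The work goes in short steps, Python scripts to look and compute and a tool call to move; the robot and the scene stay as the last step left them, time stands still between calls to the robot, and variables do not carry over. Pictures are saved under pics/ and viewed, about 8 in all and at most 12, crops included, and the job is handed in when it is done.

Besides the shell and the picture viewer there is one more tool, called after "Request:" as a command line: name --pt "numbers of a row" for each row, then --argument value for the rest. arm_command: Moves the arm, as the interface text tells. Its arguments: {"type":"object","properties":{"targets":{"type":"array","items":{"type":"array","items":{"type":"number"}}},"newtons":{"type":"number"}},"required":["targets"]}

```bash
mkdir -p pics; ls; cat > h.py <<'E'
import numpy as np, cv2
from workcell import robot, imaging, job
def grab(n):
    im=imaging.get_image(n); return im
def pts(im):
    d=im["depth"];K=np.array(im["camera_matrix"]);h,w=d.shape
    u,v=np.meshgrid(np.arange(w),np.arange(h))
    c=np.stack([(u-K[0,2])/K[0,0]*d,-(v-K[1,2])/K[1,1]*d,-d],-1)
    return c@np.array(im["orientation"]).T+np.array(im["eye"])
E
python3 - <<'E'
from h import *
for n in("top","side"):
    im=grab(n); cv2.imwrite(f"pics/{n}0.png",im["frame"]); np.savez(f"{n}0.npz",**{k:np.array(v) for k,v in im.items()})
    print(n,im["camera_matrix"],im["eye"],im["orientation"],(im["depth"]>0).mean(),im.keys())
print(robot.get_obs())
E
```

```text
pics
top [[460.29729973   0.         253.90025731]
 [  0.         460.29729973 194.19677329]
 [  0.           0.           1.        ]] [ 0.24189665 -0.10993898  1.45204945] [[ 0.02865971  0.98429279 -0.17420196]
 [-0.99958693  0.02859491 -0.00288238]
 [ 0.00214418  0.17421261  0.98470573]] 0.9960784912109375 dict_keys(['frame', 'depth', 'camera_matrix', 'eye', 'orientation'])
side [[410.03406207   0.         260.16839489]
 [  0.         410.03406207 195.17116615]
 [  0.           0.           1.        ]] [ 0.13560846 -1.01506848  0.72719362] [[ 0.92312581  0.21718283 -0.31728591]
 [-0.38444623  0.53489986 -0.75238503]
 [ 0.00631108  0.81652542  0.57727499]] 0.9959767659505209 dict_keys(['frame', 'depth', 'camera_matrix', 'eye', 'orientation'])
{'time_s': 0.1, 'joint_pos': array([-72.71980668,  23.59829991,  -0.72812853,  91.49886063,
         0.31962784,  64.99050599,  -4.70890702]), 'joint_vel': array([ 0.02027832, -0.12815169,  0.01158207, -0.09344061,  0.08409126,
        0.06155591,  0.08733342]), 'joint_efforts': array([ 3.19628947e-03, -6.01823473e+01,  6.84140157e-01, -3.00087726e+01,
        1.38830117e-02,  6.49735885e-03,  5.63910305e-05]), 'ee_pos': array([0.22576059, 0.58232198, 0.23050882]), 'ee_rot': array([[ 3.61401162e-01,  9.32410312e-01, -4.57719192e-04],
       [ 9.32409231e-01, -3.61401441e-01, -1.42300051e-03],
       [-1.49224072e-03,  8.74924370e-05, -9.99998883e-01]]), 'ft_force': array([-1.29969042,  0.20761212, -0.00447377]), 'moment': array([-0.02948423,  0.01058007, -0.04067888]), 'gripper_width': 0.08519871142839638}
```

View pics/top0.png

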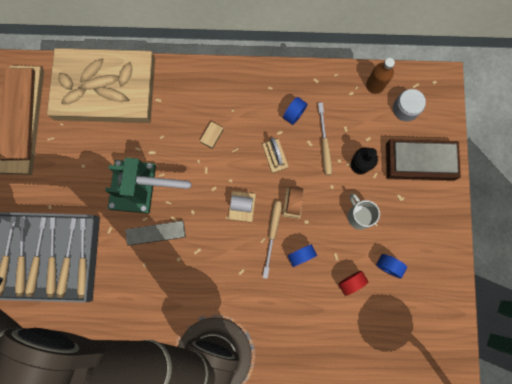

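View pics/side0.png

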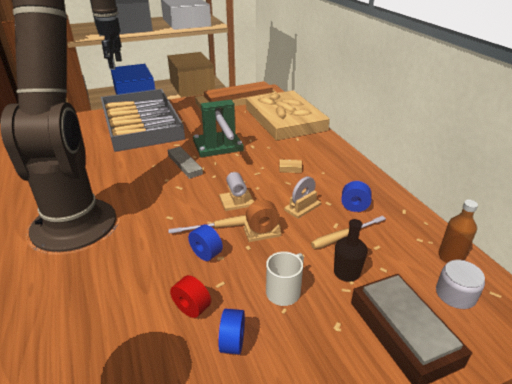

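The top view shows the green head at (133,185), with its bolt running to (188,184). The bushing is at (241,203), the washer at (276,152) and the brown spacer at (293,201). The other spacer-like rings are blue at (295,110), (302,255) and (392,266), and red at (353,283). Only the brown one, in its cradle, fits the description. The side view agrees: spacer (263,220), washer (304,187), bushing (237,185).

```bash
cat > m0.py <<'E'
from h import *
T=np.load("top0.npz");S=np.load("side0.npz")
a=cv2.resize(T["frame"][130:235,95:320],None,fx=3.5,fy=3.5,interpolation=cv2.INTER_CUBIC)
b=cv2.resize(S["frame"][90:260,160:330],None,fx=3,fy=3,interpolation=cv2.INTER_CUBIC)
cv2.imwrite("pics/cropT.png",a);cv2.imwrite("pics/cropS.png",b)
for nm,I,boxes in(("top",T,dict(bolt=(150,172,195,196),bush=(226,190,258,224),wash=(262,136,290,174),spac=(280,182,306,222))),
  ("side",S,dict(bolt=(213,105,240,145),bush=(220,168,258,210),wash=(284,172,322,218),spac=(242,198,284,242)))):
    P=pts(I)
    for k,(x0,y0,x1,y1) in boxes.items():
        p=P[y0:y1,x0:x1]
        print(nm,k); 
        for lo,hi in((.045,.06),(.06,.075),(.075,.09),(.09,.11),(.11,.13),(.13,.16)):
            m=(p[...,2]>lo)&(p[...,2]<hi)
            if m.sum()>3:
                q=p[m]; print(lo,m.sum(),q.mean(0).round(4),q.min(0).round(3),q.max(0).round(3))
E
python3 m0.py
```

```text
top bolt
0.13 322 [0.4992 0.1392 0.1437] [0.486 0.08  0.13 ] [0.514 0.197 0.152]
top bush
0.06 51 [ 0.4468 -0.0648  0.0707] [ 0.432 -0.096  0.06 ] [ 0.48  -0.035  0.075]
0.075 258 [ 0.4557 -0.067   0.0824] [ 0.435 -0.098  0.075] [ 0.478 -0.035  0.09 ]
0.09 4 [ 0.4557 -0.0479  0.0914] [ 0.452 -0.065  0.091] [ 0.463 -0.038  0.092]
top wash
0.045 109 [ 0.6211 -0.1659  0.0486] [ 0.584 -0.194  0.045] [ 0.666 -0.143  0.058]
0.06 20 [ 0.6084 -0.1722  0.0698] [ 0.584 -0.187  0.061] [ 0.662 -0.151  0.075]
0.075 31 [ 0.618  -0.1694  0.083 ] [ 0.588 -0.186  0.076] [ 0.664 -0.151  0.09 ]
0.09 74 [ 0.6245 -0.1687  0.0991] [ 0.593 -0.182  0.091] [ 0.656 -0.154  0.106]
top spac
0.045 14 [ 0.4588 -0.2159  0.0541] [ 0.429 -0.243  0.047] [ 0.512 -0.205  0.059]
0.06 37 [ 0.4515 -0.2239  0.069 ] [ 0.429 -0.246  0.06 ] [ 0.514 -0.205  0.075]
0.075 114 [ 0.4659 -0.2273  0.0835] [ 0.432 -0.252  0.075] [ 0.511 -0.206  0.09 ]
0.09 215 [ 0.4706 -0.229   0.0957] [ 0.441 -0.25   0.09 ] [ 0.502 -0.206  0.103]
side bolt
0.045 45 [0.5192 0.2298 0.0518] [0.478 0.219 0.045] [0.56  0.264 0.06 ]
0.06 39 [0.5141 0.2331
[... 636 characters left out ...]
  0.09 ] [ 0.464 -0.211  0.097]
side wash
0.045 128 [ 0.6283 -0.1761  0.05  ] [ 0.584 -0.198  0.045] [ 0.67  -0.152  0.06 ]
0.06 86 [ 0.6224 -0.1771  0.0678] [ 0.584 -0.193  0.06 ] [ 0.67  -0.159  0.075]
0.075 92 [ 0.6209 -0.1775  0.0827] [ 0.588 -0.19   0.075] [ 0.662 -0.161  0.09 ]
0.09 71 [ 0.6233 -0.1752  0.097 ] [ 0.598 -0.187  0.09 ] [ 0.652 -0.163  0.104]
side spac
0.045 138 [ 0.4679 -0.247   0.0518] [ 0.428 -0.259  0.045] [ 0.511 -0.21   0.06 ]
0.06 142 [ 0.4626 -0.2452  0.0681] [ 0.43  -0.257  0.06 ] [ 0.51  -0.204  0.075]
0.075 194 [ 0.4654 -0.2415  0.0827] [ 0.434 -0.257  0.075] [ 0.51  -0.209  0.09 ]
0.09 187 [ 0.4706 -0.2347  0.0946] [ 0.444 -0.256  0.09 ] [ 0.497 -0.208  0.1  ]
```

```bash
python3 - <<'E'
import cv2,numpy as np
a=cv2.imread("pics/cropT.png");b=cv2.imread("pics/cropS.png")
print(a.shape,b.shape)
E
```

```text
(368, 788, 3) (510, 510, 3)
```

View pics/cropS.png

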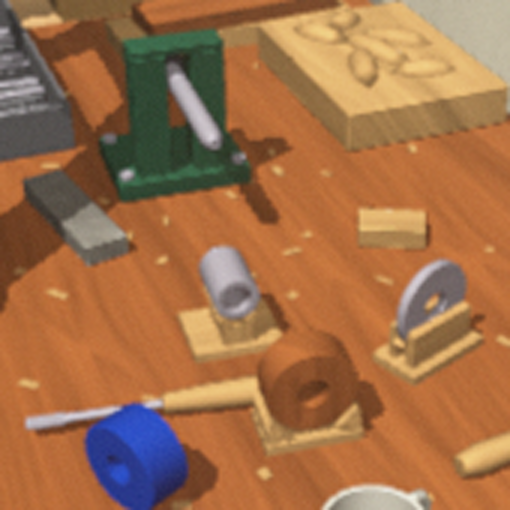

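View pics/cropT.png

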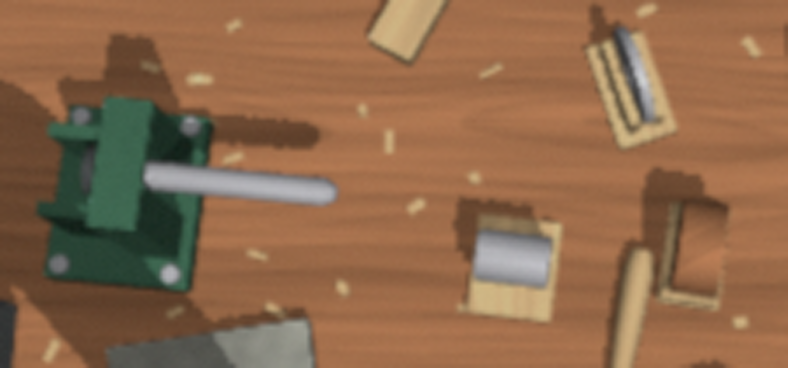

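The crops confirm the brown spacer in its V cradle, with a gouge handle next to it. Next I fit cylinders of known radius to the depth points.

```bash
cat >> h.py <<'E'
from scipy.optimize import least_squares
def cyl(p,r,c0,yaw0,level=True):
    """level cylinder, radius r: axis passes (x0 at y=c0y), z0; axis dir (−sin yaw, cos yaw,0)"""
    def f(q):
        d=np.array([-np.sin(q[2]),np.cos(q[2])]); n=np.array([d[1],-d[0]])
        a=(p[:,:2]-[q[0],c0[1]])@n; return np.hypot(a,p[:,2]-q[1])-r
    s=least_squares(f,[c0[0],c0[2],yaw0],loss="soft_l1",f_scale=.001)
    return s.x, np.median(abs(f(s.x)))
def sel(P,lo,hi):
    m=np.all((P>lo)&(P<hi),-1); return P[m]
def steel(I):
    hsv=cv2.cvtColor(I["frame"],cv2.COLOR_BGR2HSV); return hsv[...,1]<70
E
cat > m1.py <<'E'
from h import *
T=np.load("top0.npz");S=np.load("side0.npz")
for nm,I in(("top",T),("side",S)):
    P=pts(I)
    b=sel(P,[.47,.085,.1],[.53,.215,.17]); q,e=cyl(b,.012,[.5,.14,.13],0)
    print(nm,"bolt x(y=.14),z,yaw",q.round(4),e.round(4),len(b), "slope",np.polyfit(b[:,1],b[:,2],1)[0].round(3))
    e2=sel(P,[.47,.05,.1],[.53,.12,.17]); print(" bolt end y",e2[:,1].min())
    u=sel(P,[.54,.2,.06],[.57,.28,.17]); print(" upright face y", u[:,1].min() if len(u) else 0, np.percentile(u[:,1],[5,50]) if len(u) else 0)
    b=sel(P,[.42,-.11,.064],[.50,-.02,.1]); q,e=cyl(b,.023,[.455,-.067,.062],0)
    print(" bush x(y=-.067),z,yaw",q.round(4),e.round(4),b[:,1].min(),b[:,1].max())
    # spacer outer surface: exclude faces
    b=sel(P,[.42,-.248,.06],[.52,-.215,.11]); q,e=cyl(b,.042,[.47,-.23,.055],0)
    print(" spac x(y=-.23),z,yaw",q.round(4),e.round(4),len(b))
    w=sel(P,[.57,-.21,.06],[.68,-.13,.11]); 
    c=w[:,:2].mean(0); l=cv2.fitLine(w[:,:2].astype(np.float32),cv2.DIST_HUBER,0,.01,.01).ravel()
    print(" wash",c.round(4),"plane yaw",np.degrees(np.arctan2(l[1],l[0])).round(1),w.min(0).round(3),w.max(0).round(3))
# side faces: planes
P=pts(S)
for k,lo,hi in(("spacF",[.42,-.27,.05],[.52,-.235,.1]),("washF",[.57,-.21,.06],[.68,-.13,.095]),("headF",[.47,.2,.05],[.57,.24,.175])):
    w=sel(P,lo,hi); l=cv2.fitLine(w[w[:,2]<.085][:,:2].astype(np.float32),cv2.DIST_HUBER,0,.01,.01).ravel()
    print(k,len(w),np.degrees(np.arctan2(l[1],l[0])).round(1)%180,l[2:].round(4))
E
python3 m1.py
```

```text
top bolt x(y=.14),z,yaw [ 0.5007  0.1348 -0.0643] 0.0014 361 slope 0.002
 bolt end y 0.07972749433755244
 upright face y 0.22486823871948272 [0.22579413 0.22709515]
 bush x(y=-.067),z,yaw [ 0.4572  0.0627 -0.0876] 0.0013 -0.09814374424610696 -0.0347153791914937
 spac x(y=-.23),z,yaw [ 0.4719  0.0559 -0.1228] 0.0014 288
 wash [ 0.6203 -0.1694] plane yaw 21.5 [ 0.584 -0.187  0.061] [ 0.664 -0.151  0.106]
side bolt x(y=.14),z,yaw [ 0.5025  0.1333 -0.0658] 0.0006 151 slope 0.014
 bolt end y 0.07576701362001681
 upright face y 0.21611699359743075 [0.22074356 0.22458009]
 bush x(y=-.067),z,yaw [ 0.4585  0.061  -0.0999] 0.0009 -0.10555422321275965 -0.033050809780330925
 spac x(y=-.23),z,yaw [0.4734 0.055  0.0088] 0.0009 282
 wash [ 0.6221 -0.1767] plane yaw 17.4 [ 0.584 -0.193  0.06 ] [ 0.67  -0.159  0.104]
spacF 428 172.2 [ 0.4768 -0.2513]
washF 201 18.3 [ 0.6184 -0.1787]
headF 551 176.8 [0.517  0.2276]
```

Request:
arm_command --pt "2 -5 3 0 0 0.1 0" --pt "24.6 -81.2 3 0 0 0.24 0" --pt "24.6 -81.2 3 0 0 0.24 0" --pt "24.6 -81.2 3 0 0 0.24 0" --pt "24.6 -81.2 3 0 0 0.24 0" --pt "24.6 -81.2 3 0 0 0.24 0" --pt "24.6 -81.2 3 0 0 0.24 0" --pt "24.6 -81.2 3 0 0 0.24 0" --pt "24.6 -81.2 3 0 0 0.24 0" --pt "24.6 -81.2 3 0 0 0.24 0" --pt "24.6 -81.2 3 0 0 0.24 0" --pt "24.6 -81.2 3 0 0 0.24 0" --pt "24.6 -81.2 3 0 0 0.24 0" --pt "24.6 -81.2 -4 0 0 0.24 0" --pt "24.6 -81.2 -9 0 0 0.24 0" --pt "24.6 -81.2 -9 0 0 0.24 0" --pt "24.6 -81.2 -9 0 0 0.24 0"

```text
time_s: 2.22
ee_pos: [0.472, -0.2296, 0.1414]
ee_rot: [[0.129, 0.992, -0.0], [0.992, -0.129, -0.002], [-0.002, -0.0, -1.0]]
ft_force: [0.7, -0.1, 1.0]
gripper_width: 0.085
```

Request:
arm_command --pt "0 0 -4 0 0 0 0" --pt "0 0 -7.4 0 0 0 0" --pt "0 0 -7.4 0 0 0 0" --pt "0 0 -7.4 0 0 0 0.3" --pt "0 0 -7.4 0 0 0 0.7" --pt "0 0 -7.4 0 0 0 0.7" --pt "0 0 -7.4 0 0 0 0.7" --pt "0 0 -7.4 0 0 0 0.7" --pt "0 0 -7.4 0 0 0 0.7" --newtons 60

```text
time_s: 3.35
ee_pos: [0.4731, -0.2299, 0.069]
ee_rot: [[0.13, 0.992, 0.002], [0.992, -0.13, -0.002], [-0.001, 0.003, -1.0]]
ft_force: [-0.5, 1.2, 9.7]
gripper_width: 0.0393
```

Request:
arm_command --pt "0 0 3 0 0 0 0.7" --pt "0 0 9 0 0 0.03 0.7" --pt "1 8 9 0 0 0.065 0.7" --pt "2 14 9 0 0 0.065 0.7" --pt "2 20 8 0 0 0.065 0.7" --pt "2 24 7.9 0 0 0.065 0.7" --pt "2 24.5 7.9 0 0 0.065 0.7" --pt "2 24.5 7.9 0 0 0.065 0.7"

```text
time_s: 4.35
ee_pos: [0.4931, 0.015, 0.1483]
ee_rot: [[0.064, 0.998, 0.003], [0.998, -0.064, -0.002], [-0.001, 0.003, -1.0]]
ft_force: [0.9, -1.4, -1.1]
gripper_width: 0.0387
```

```bash
cat > m2.py <<'E'
from h import *
import sys
tag=sys.argv[1]
o=robot.get_obs(); print(o["time_s"],o["ee_pos"].round(4),o["gripper_width"],o["ft_force"].round(1))
out=[]
for n in("top","side"):
    im=grab(n); P=pts(im); np.savez(f"{n}_{tag}.npz",**{k:np.array(v) for k,v in im.items()})
    c={"top":(140,140,280,240),"side":(190,70,330,230)}[n]
    out.append(cv2.resize(im["frame"][c[1]:c[3],c[0]:c[2]],None,fx=2.8,fy=2.8,interpolation=cv2.INTER_CUBIC))
    b=sel(P,[.47,.085,.1],[.53,.2,.17]); q,e=cyl(b,.012,[.5,.14,.134],-.065)
    print(n,"bolt x(.14) z yaw",q.round(4),e.round(4),len(b),"x at .0:",(q[0]+.14*np.tan(q[2])).round(4))
h=max(a.shape[0] for a in out)
cv2.imwrite(f"pics/{tag}.png",np.hstack([np.pad(a,((0,h-a.shape[0]),(0,0),(0,0))) for a in out]))
E
python3 m2.py pre1
```

```text
4.35 [0.4931 0.015  0.1483] 0.038717948214572306 [ 0.9 -1.4 -1.1]
top bolt x(.14) z yaw [ 0.5001  0.1354 -0.0764] 0.0012 106 x at .0: 0.4894
side bolt x(.14) z yaw [ 0.5022  0.1333 -0.0712] 0.0006 120 x at .0: 0.4922
```

View pics/pre1.png

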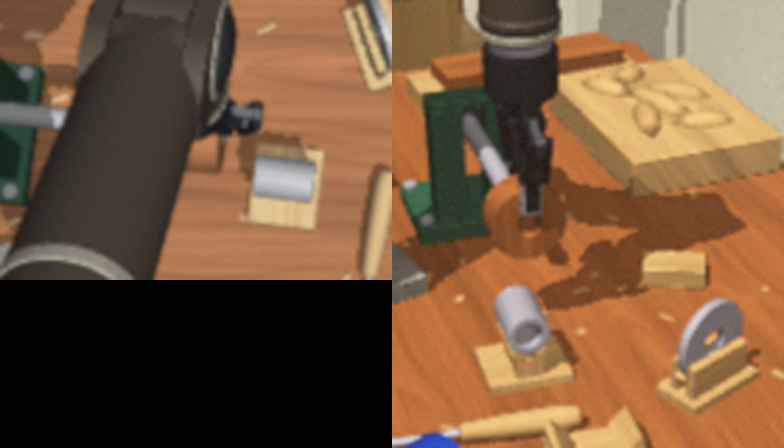

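```bash
python3 - <<'E'
from h import *
I=np.load("side_pre1.npz"); P=pts(I)
hsv=cv2.cvtColor(I["frame"],cv2.COLOR_BGR2HSV)
m=np.all((P>[.43,-.03,.08])&(P<[.56,.06,.20]),-1)&(hsv[...,1]>110)&(hsv[...,0]<20)
p=P[m]; a=np.array([.065,.998,0]); n=np.array([.998,-.065,0])
c=np.array([.493,.015,.134]); r=p-c; ax=r@a; la=r@n; z=p[:,2]
print(len(p),np.percentile(ax,[1,10,50,90,99]).round(4),"la",la.min(),la.max(),"z",z.min(),z.max())
f=ax<np.percentile(ax,50); k=cv2.fitLine(p[f][:,:2].astype(np.float32),cv2.DIST_HUBER,0,.01,.01).ravel(); print("face yaw",np.arctan2(k[1],k[0])%np.pi-np.pi)
F=(abs(ax-np.percentile(ax,15))<.005)
q=np.c_[la[F],z[F]]; (cx,cz),R=cv2.minEnclosingCircle((q*1000).astype(np.float32)); print("face circle",cx,cz,R)
# tilt of face: fit plane
A=np.c_[la[F],z[F]-.134,np.ones(F.sum())]; print("plane",np.linalg.lstsq(A,ax[F],rcond=None)[0])
s=(ax>-.014)&(ax<.025)
g=least_squares(lambda v:np.hypot(la[s]-v[0],z[s]-v[1])-.042,[0,.134],loss="soft_l1",f_scale=.001); print("cyl c",g.x,s.sum())
E
```

```text
591 [-0.0259 -0.0237 -0.0204  0.0037  0.0182] la -0.04187291935934913 0.041703249657417014 z 0.09421327359773113 0.19724173018985314
face yaw -0.06485677
face circle -2.56762957572937 146.05032348632812 51.872676849365234
plane [-0.00277893  0.01473372 -0.02172215]
cyl c [0.00096974 0.13559484] 149
```

Request:
arm_command --pt "0.05 0 -0.2 0 0 0 0.7" --pt "0.2 2 -0.2 0 0 0 0.7" --pt "0.3 4 -0.2 0 0 0 0.7" --pt "0.4 5.5 -0.2 0 0 0 0.7" --pt "0.5 7 -0.2 0 0 0 0.7" --pt "0.6 8 -0.2 0 0 0 0.7" --pt "0.6 8 -0.2 0 0 0 0.7"

```text
time_s: 5.32
ee_pos: [0.4992, 0.0942, 0.1463]
ee_rot: [[0.066, 0.998, 0.003], [0.998, -0.066, -0.002], [-0.002, 0.003, -1.0]]
ft_force: [-0.4, 0.7, -0.7]
gripper_width: 0.0391
```

Request:
arm_command --pt "0.15 2 0 0 0 0 0.7" --pt "0.25 4 0 0 0 0 0.7" --pt "0.4 6 0 0 0 0 0.7" --pt "0.55 8 0 0 0 0 0.7" --pt "0.57 8.6 0 0 0 0 0.7" --pt "0.57 8.6 0 0 0 0 0.7"

```text
time_s: 6.08
ee_pos: [0.505, 0.1807, 0.1463]
ee_rot: [[0.065, 0.998, 0.003], [0.998, -0.065, -0.002], [-0.002, 0.003, -1.0]]
ft_force: [-0.4, 0.3, -0.0]
gripper_width: 0.0392
```

Request:
arm_command --pt "0 0 -0.1 0 0 0 0.42" --pt "0 0 -0.1 0 0 0 0.42" --pt "0 0 0 0 0 0 0.42" --pt "0 0 4 0 0 0 0.42" --pt "0 0 9 0 0 0 0.42" --pt "0 0 9 0 0 0 0.42"

```text
time_s: 6.82
ee_pos: [0.5071, 0.181, 0.24]
ee_rot: [[0.066, 0.998, 0.009], [0.998, -0.066, 0.002], [0.002, 0.009, -1.0]]
ft_force: [-0.9, 0.4, -0.3]
gripper_width: 0.0499
```

```bash
python3 - <<'E'
from h import *
o=robot.get_obs(); print(o["ee_pos"],o["gripper_width"],o["joint_pos"].round(1))
im=grab("side"); P=pts(im); hsv=cv2.cvtColor(im["frame"],cv2.COLOR_BGR2HSV)
p=P[np.all((P>[.43,.1,.07])&(P<[.57,.24,.19]),-1)&(hsv[...,1]>110)&(hsv[...,0]<20)]
print(len(p),p.min(0),p.max(0),np.percentile(p[:,1],[2,10,50,90]))
E
```

```text
[0.50711215 0.18095559 0.23995616] 0.04991802925566245 [-51.8  15.5  33.2 105.   -9.5  61.7  71.1]
483 [0.46186472 0.15263532 0.08342211] [0.56191644 0.23402213 0.18023482] [0.15534901 0.15788069 0.16231557 0.19270692]
```

Request:
arm_command --pt "11.8 -35.1 1 0 0 0.1 0" --pt "11.8 -35.1 1 0 0 0.25 0" --pt "11.8 -35.1 1 0 0 0.38 0" --pt "11.8 -35.1 1 0 0 0.38 0" --pt "11.8 -35.1 1 0 0 0.38 0" --pt "11.8 -35.1 -2 0 0 0.38 0" --pt "11.8 -35.1 -6 0 0 0.38 0" --pt "11.8 -35.1 -8 0 0 0.38 0.5" --pt "11.8 -35.1 -8 0 0 0.38 0.5" --pt "11.8 -35.1 -8 0 0 0.38 0.5"

```text
time_s: 8.12
ee_pos: [0.6246, -0.1694, 0.1591]
ee_rot: [[-0.311, 0.95, 0.007], [0.95, 0.311, 0.003], [0.0, 0.007, -1.0]]
ft_force: [0.2, -0.8, 0.9]
gripper_width: 0.0428
```

```bash
python3 - <<'E'
from h import *
out=[]
for n,c in(("side",(250,110,370,230)),("top",(230,100,350,220))):
    im=grab(n); f=im["frame"][c[1]:c[3],c[0]:c[2]]; out.append(cv2.resize(f,None,fx=3.3,fy=3.3,interpolation=cv2.INTER_CUBIC))
cv2.imwrite("pics/wash.png",np.hstack(out))
E
```

```text
(no output)
```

View pics/wash.png

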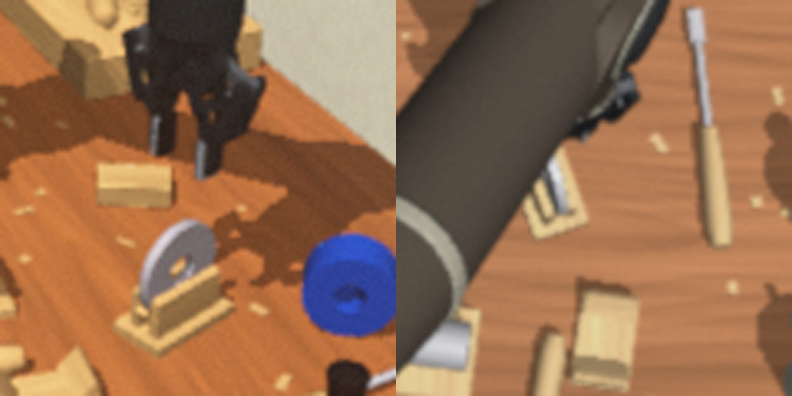

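Request:
arm_command --pt "0.1 0 -4 0 0 0 0.5" --pt "0.1 0 -8.6 0 0 0 0.5" --pt "0.1 0 -8.6 0 0 0 0.5" --pt "0.1 0 -8.6 0 0 0 0.7" --pt "0.1 0 -8.6 0 0 0 0.9" --pt "0.1 0 -8.6 0 0 0 0.98" --pt "0.1 0 -8.6 0 0 0 0.98" --pt "0.1 0 -8.6 0 0 0 0.98" --pt "0.1 0 -8.6 0 0 0 0.98" --newtons 70

```text
time_s: 9.35
ee_pos: [0.6274, -0.1702, 0.0762]
ee_rot: [[-0.311, 0.95, 0.012], [0.951, 0.311, 0.002], [-0.002, 0.012, -1.0]]
ft_force: [-1.0, -1.0, 6.2]
gripper_width: 0.0087
```

Request:
arm_command --pt "0 0 3 0 0 0 0.98" --pt "0 0 8 0 0 0 0.98" --pt "0 1 9 0 0 -0.1 0.98" --pt "-4 6 9 0 0 -0.25 0.98" --pt "-8 11 9 0 0 -0.382 0.98" --pt "-12 16 8.5 0 0 -0.382 0.98" --pt "-13.2 19 7.8 0 0 -0.382 0.98" --pt "-13.2 21 7.5 0 0 -0.382 0.98" --pt "-13.2 21 7.5 0 0 -0.382 0.98"

```text
time_s: 10.48
ee_pos: [0.4951, 0.0417, 0.1516]
ee_rot: [[0.063, 0.998, 0.012], [0.998, -0.063, -0.001], [-0.001, 0.012, -1.0]]
ft_force: [0.3, -1.2, -4.8]
gripper_width: 0.0084
```

```bash
python3 - <<'E'
from h import *
o=robot.get_obs(); print(o["ee_pos"],o["ee_rot"].round(3).tolist(),o["gripper_width"])
im=grab("side"); np.savez("side_w.npz",**{k:np.array(v) for k,v in im.items()}); P=pts(im)
hsv=cv2.cvtColor(im["frame"],cv2.COLOR_BGR2HSV); S,V=hsv[...,1],hsv[...,2]
m=np.all((P>[.42,.0,.08])&(P<[.57,.07,.21]),-1)&(S<70)&(V>75)
p=P[m]; a=np.array([.067,.998,0]); n=np.array([.998,-.067,0]); c=np.array([.495,.04,.134])
r=p-c; la=r@n; z=p[:,2]; print(len(p),np.percentile(r@a,[2,10,50,90,98]).round(4),"la",np.percentile(la,[0,1,99,100]).round(4),"z",np.percentile(z,[0,1,99,100]).round(4))
cv2.imwrite("pics/w2.png",cv2.resize(np.hstack([im["frame"][80:200,190:300],cv2.cvtColor((m*255).astype(np.uint8),cv2.COLOR_GRAY2BGR)[80:200,190:300]]),None,fx=3.5,fy=3.5,interpolation=cv2.INTER_CUBIC))
b=sel(P,[.47,.085,.1],[.53,.13,.17]); print("bolt pts",len(b))
E
```

```text
[0.49508724 0.04173851 0.15164944] [[0.063, 0.998, 0.012], [0.998, -0.063, -0.001], [-0.001, 0.012, -1.0]] 0.008448930152598694
510 [-0.0114 -0.0068 -0.003   0.0001  0.0034] la [-0.0439 -0.043   0.0412  0.0425] z [0.0916 0.0948 0.1815 0.1866]
bolt pts 27
```

View pics/w2.png

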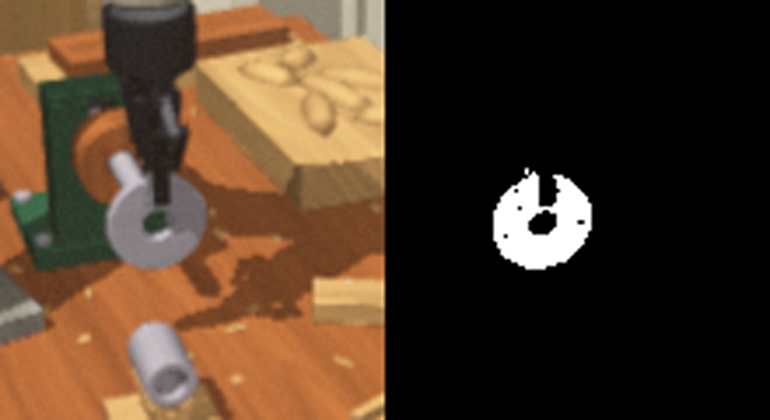

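The washer is held upright by its top, with its bore ahead of the bolt tip. I fit its rim next.

```bash
cat > rim.py <<'E'
from h import *
import sys
def ray(im,u,v,pt,nrm):
    K=im["camera_matrix"];d=np.c_[(u-K[0,2])/K[0,0],-(v-K[1,2])/K[1,1],-np.ones(len(u))]@im["orientation"].T
    t=((pt-im["eye"])@nrm)/(d@nrm); return im["eye"]+t[:,None]*d
im=np.load("side_w.npz"); P=pts(im); hsv=cv2.cvtColor(im["frame"],cv2.COLOR_BGR2HSV)
m=np.all((P>[.42,.0,.08])&(P<[.57,.07,.185]),-1)&(hsv[...,1]<70)&(hsv[...,2]>75)
a=np.array([.065,.998,0]); n=np.array([.998,-.065,0])
pt=np.array([.495,.0417,.134])-a*.005
c=max(cv2.findContours(m.astype(np.uint8),0,1)[0],key=cv2.contourArea)[:,0].astype(float)
w=ray(im,c[:,0],c[:,1],pt,a); la=(w-pt)@n; z=w[:,2]
g=least_squares(lambda v:np.hypot(la-v[0],z-v[1])-v[2],[0,.134,.045],loss="soft_l1",f_scale=.001)
print("rim centre lat,z,r",g.x.round(4))
s=z<.135
g=least_squares(lambda v:np.hypot(la[s]-v[0],z[s]-v[1])-.045,[0,.134],loss="soft_l1",f_scale=.001);print("low half",g.x.round(4))
x=pt+a*.005; print("centre x",x[0]+g.x[0]*.998,"bolt x there", .5022-(.14-.0417)*.067)
E
python3 rim.py
```

```text
rim centre lat,z,r [-0.0015  0.1357  0.0431]
low half [-0.0009  0.1382]
centre x 0.4940721436553862 bolt x there 0.4956139
```

Request:
arm_command --pt "0.1 0 -0.15 0 0 0 0.98" --pt "0.2 1.5 -0.15 0 0 0 0.98" --pt "0.3 3 -0.15 0 0 0 0.98" --pt "0.4 4.5 -0.15 0 0 0 0.98" --pt "0.5 6 -0.15 0 0 0 0.98" --pt "0.5 6 -0.15 0 0 0 0.98"

```text
time_s: 11.28
ee_pos: [0.5001, 0.1023, 0.1505]
ee_rot: [[0.062, 0.998, 0.012], [0.998, -0.062, -0.001], [-0.0, 0.012, -1.0]]
ft_force: [-3.0, 5.0, 2.1]
gripper_width: 0.0089
```

Request:
arm_command --pt "0 0 0.1 0 0 0 0.98" --pt "0.1 1.2 0.1 0 0 0 0.98" --pt "0.15 2.3 0.1 0 0 0 0.98" --pt "0.15 2.3 0.1 0 0 0 0.98"

```text
time_s: 11.78
ee_pos: [0.5016, 0.1267, 0.1513]
ee_rot: [[0.06, 0.998, 0.012], [0.998, -0.06, -0.001], [-0.0, 0.012, -1.0]]
ft_force: [0.3, -0.8, -5.8]
gripper_width: 0.0087
```

Request:
arm_command --pt "0 0 0 0 0 0 0.8" --pt "0 0 0 0 0 0 0.79" --pt "0 0 0 0 0 0 0.79" --pt "0 0 3 0 0 0 0.79" --pt "0 0 8 0 0 0 0.79" --pt "0 -6 9 0 0 0 0.4" --pt "0 -6 9 0 0 0 0.4"

```text
time_s: 12.65
ee_pos: [0.5023, 0.062, 0.243]
ee_rot: [[0.067, 0.998, 0.015], [0.998, -0.067, -0.0], [0.001, 0.015, -1.0]]
ft_force: [-0.5, -0.2, -0.7]
gripper_width: 0.0508
```

```bash
python3 - <<'E'
from h import *
o=robot.get_obs(); print(o["ee_pos"],o["ee_rot"].round(3).tolist(),o["gripper_width"])
im=grab("side"); cv2.imwrite("pics/w3.png",cv2.resize(im["frame"][80:230,180:330],None,fx=3.3,fy=3.3,interpolation=cv2.INTER_CUBIC))
P=pts(im); hsv=cv2.cvtColor(im["frame"],cv2.COLOR_BGR2HSV)
p=P[np.all((P>[.43,.08,.08])&(P<[.57,.2,.18]),-1)&(hsv[...,1]<70)&(hsv[...,2]>75)]
q=p[abs(p[:,2]-.131)>.016]; print("washer",len(q),q.min(0),q.max(0),np.percentile(q[:,1],[5,50,95]))
b=sel(P,[.42,-.11,.066],[.50,-.02,.1]); q,e=cyl(b,.023,[.455,-.067,.062],-.1); print("bush",q,e,b[:,1].min(),b[:,1].max())
E
```

```text
[0.50227937 0.06202845 0.2430087 ] [[0.067, 0.998, 0.015], [0.998, -0.067, -0.0], [0.001, 0.015, -1.0]] 0.050838106539920776
washer 311 [0.46010998 0.09243311 0.08906718] [0.53842347 0.16388021 0.17687193] [0.11759352 0.12184886 0.13281184]
bush [ 0.45820978  0.06080368 -0.095935  ] 0.000830739503777678 -0.10562765155619336 -0.035129692105978494
```

View pics/w3.png

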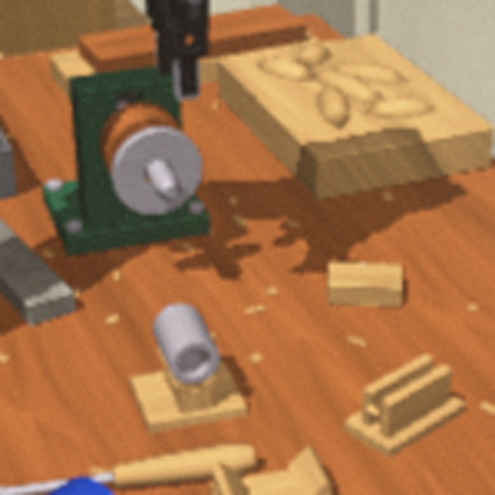

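Request:
arm_command --pt "-1 -5 0 0 0 -0.18 0" --pt "-3 -10 0 0 0 -0.36 0" --pt "-4.4 -12.9 0 0 0 -0.54 0" --pt "-4.4 -12.9 0 0 0 -0.72 0" --pt "-4.4 -12.9 -2 0 0 -0.9 0" --pt "-4.4 -12.9 -4 0 0 -1.08 0" --pt "-4.4 -12.9 -6 0 0 -1.26 0" --pt "-4.4 -12.9 -8 0 0 -1.43 0" --pt "-4.4 -12.9 -8 0 0 -1.6 0" --pt "-4.4 -12.9 -8 0 0 -1.6 0" --pt "-4.4 -12.9 -8 0 0 -1.6 0"

```text
time_s: 14.08
ee_pos: [0.4581, -0.064, 0.1621]
ee_rot: [[0.996, -0.089, -0.0], [-0.089, -0.996, -0.013], [0.001, 0.013, -1.0]]
ft_force: [-0.1, -0.4, 0.6]
gripper_width: 0.0855
```

Request:
arm_command --pt "0 -0.3 -5 0.013 0 0 0" --pt "0 -0.3 -10 0.013 0 0 0" --pt "0 -0.3 -12 0.013 0 0 0" --pt "0 -0.3 -12 0.013 0 0 0" --pt "0 -0.3 -12 0.013 0 0 0.4" --pt "0 -0.3 -12 0.013 0 0 0.65" --pt "0 -0.3 -12 0.013 0 0 0.65" --pt "0 -0.3 -12 0.013 0 0 0.65" --pt "0 -0.3 -12 0.013 0 0 0.65" --newtons 80

```text
time_s: 15.2
ee_pos: [0.4571, -0.0665, 0.0432]
ee_rot: [[0.996, -0.089, -0.001], [-0.089, -0.996, 0.002], [-0.001, -0.002, -1.0]]
ft_force: [-7.6, 1.1, 16.2]
gripper_width: 0.0435
```

Request:
arm_command --pt "0 0 3 0 0 0.02 0.65" --pt "0 0 7.2 0 0 0.023 0.65" --pt "2 5 7.2 0 0 0.023 0.65" --pt "3.7 8.6 7.2 0 0 0.023 0.65" --pt "3.7 8.6 7.2 0 0 0.023 0.65" --pt "3.7 8.6 7.2 0 0 0.023 0.65"

```text
time_s: 15.95
ee_pos: [0.4935, 0.0194, 0.1152]
ee_rot: [[0.998, -0.065, -0.002], [-0.065, -0.998, 0.001], [-0.002, -0.001, -1.0]]
ft_force: [0.6, -1.0, -5.3]
gripper_width: 0.0434
```

```bash
python3 - <<'E'
from h import *
o=robot.get_obs(); print(o["ee_pos"],o["ee_rot"].round(3).tolist(),o["gripper_width"])
im=grab("side"); cv2.imwrite("pics/b1.png",cv2.resize(im["frame"][80:200,180:300],None,fx=4,fy=4,interpolation=cv2.INTER_CUBIC))
P=pts(im); hsv=cv2.cvtColor(im["frame"],cv2.COLOR_BGR2HSV)
st=(hsv[...,1]<70)&(hsv[...,2]>85)
p=P[np.all((P>[.45,-.04,.1])&(P<[.54,.06,.16]),-1)&st]; print(len(p),p.min(0),p.max(0))
s=p[p[:,1]>-.006]
q,e=cyl(s,.023,[.494,.02,.133],-.067); print("bush x(y=.02) z yaw",q,e,len(s), "bolt x there",.5022-.12*.067)
t=s[abs(s[:,0]-.492)<.008]; print("top slope",np.polyfit(t[:,1],t[:,2],1),len(t))
E
```

```text
[0.49350307 0.01936636 0.11519974] [[0.998, -0.065, -0.002], [-0.065, -0.998, 0.001], [-0.002, -0.001, -1.0]] 0.043415819346640815
311 [ 0.46523454 -0.02054976  0.11393834] [0.52185354 0.04689253 0.15816546]
bush x(y=.02) z yaw [ 0.49353799  0.13399689 -0.02698787] 0.0017767595656522066 184 bolt x there 0.49416
top slope [0.40030913 0.13821064] 68
```

View pics/b1.png

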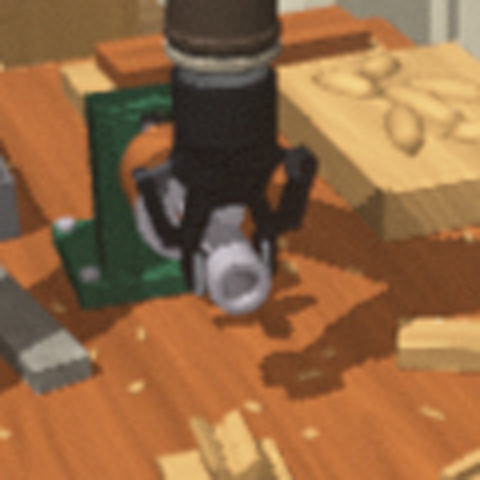

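The bushing is held level between the fingers at crop (238,280), in line with the bolt. I insert it slowly and watch the force.

Request:
arm_command --pt "0.05 0 0 0 0 0 0.65" --pt "0.15 1.5 0 0 0 0 0.65" --pt "0.25 3 0 0 0 0 0.65" --pt "0.35 4 0 0 0 0 0.65" --pt "0.4 5 0 0 0 0 0.65" --pt "0.4 5 0 0 0 0 0.65"

```text
time_s: 16.75
ee_pos: [0.4974, 0.0699, 0.1151]
ee_rot: [[0.998, -0.065, -0.002], [-0.065, -0.998, 0.002], [-0.002, -0.001, -1.0]]
ft_force: [-0.2, 0.2, -3.7]
gripper_width: 0.0434
```

Request:
arm_command --pt "0.1 1.5 0 0 0 0 0.65" --pt "0.2 3 0 0 0 0 0.65" --pt "0.3 4.5 0 0 0 0 0.65" --pt "0.4 6 0 0 0 0 0.65" --pt "0.4 6 0 0 0 0 0.65"

```text
time_s: 17.38
ee_pos: [0.5015, 0.1322, 0.1149]
ee_rot: [[0.998, -0.062, -0.002], [-0.062, -0.998, 0.002], [-0.002, -0.002, -1.0]]
ft_force: [0.0, -0.4, -4.0]
gripper_width: 0.0435
```

Request:
arm_command --pt "0.03 0.4 0 0 0 0 0.65" --pt "0.06 0.8 0 0 0 0 0.65" --pt "0.08 1.1 0 0 0 0 0.65" --pt "0.08 1.1 0 0 0 0 0.65"

```text
time_s: 17.88
ee_pos: [0.5022, 0.1431, 0.1149]
ee_rot: [[0.998, -0.062, -0.002], [-0.062, -0.998, 0.002], [-0.002, -0.002, -1.0]]
ft_force: [-1.2, -3.5, -4.2]
gripper_width: 0.0434
```

Request:
arm_command --pt "0.02 0.2 0 0 0 0 0.65" --pt "0.03 0.4 0 0 0 0 0.65" --pt "0.03 0.4 0 0 0 0 0.65"

```text
time_s: 18.25
ee_pos: [0.5025, 0.147, 0.1149]
ee_rot: [[0.998, -0.063, -0.002], [-0.063, -0.998, 0.002], [-0.002, -0.002, -1.0]]
ft_force: [-1.5, -4.0, -4.4]
gripper_width: 0.0438
```

Request:
arm_command --pt "0.02 0.2 0 0 0 0 0.65" --pt "0.03 0.4 0 0 0 0 0.65" --pt "0.03 0.4 0 0 0 0 0.65"

```text
time_s: 18.62
ee_pos: [0.5026, 0.1481, 0.115]
ee_rot: [[0.998, -0.064, -0.003], [-0.064, -0.998, -0.001], [-0.003, 0.001, -1.0]]
ft_force: [-2.9, -12.3, 0.0]
gripper_width: 0.0436
```

```bash
python3 - <<'E'
from h import *
out=[]
for n,c in(("side",(190,80,290,180)),("top",(100,130,220,230))):
    im=grab(n); out.append(cv2.resize(im["frame"][c[1]:c[3],c[0]:c[2]],None,fx=3.5,fy=3.5,interpolation=cv2.INTER_CUBIC))
cv2.imwrite("pics/b2.png",np.hstack(out))
E
```

```text
(no output)
```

View pics/b2.png

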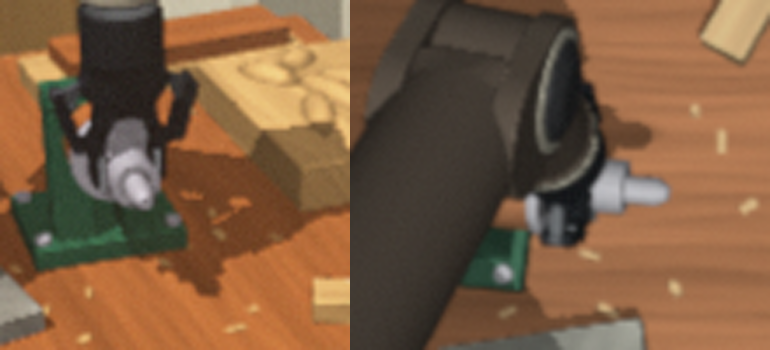

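Now it resists at 12 N. A slightly firmer push should tell me whether it's a hard stop.

Request:
arm_command --pt "0.02 0.2 0 0 0 0 0.65" --pt "0.03 0.4 0 0 0 0 0.65" --pt "0.03 0.4 0 0 0 0 0.65"

```text
time_s: 19.1
ee_pos: [0.5025, 0.148, 0.115]
ee_rot: [[0.998, -0.067, -0.004], [-0.067, -0.998, -0.005], [-0.003, 0.005, -1.0]]
ft_force: [-3.7, -15.8, -0.1]
gripper_width: 0.0439
```

Request:
arm_command --pt "0 0.1 0 0 0 0 0.5" --pt "0 0 0 0 0 0 0.2" --pt "0 0 0 0 0 0 0.1" --pt "0 0 0 0 0 0 0.1" --pt "0 0 5 0 0 0 0.1" --pt "0 0 10 0 0 0 0.1" --pt "0 -10 15 0 0 0 0.1" --pt "-10 -30 18 0 0 0 0.1" --pt "-10 -30 18 0 0 0 0.1" --pt "-10 -30 18 0 0 0 0.1" --pt "-10 -30 18 0 0 0 0.1"

```text
time_s: 20.48
ee_pos: [0.4091, -0.1366, 0.2914]
ee_rot: [[0.998, -0.068, -0.004], [-0.068, -0.998, -0.006], [-0.003, 0.007, -1.0]]
ft_force: [0.2, 0.9, 1.3]
gripper_width: 0.0769
```

```bash
python3 - <<'E'
from h import *
o=robot.get_obs(); print(o["ee_pos"],o["time_s"],o["ft_force"])
out=[]; a=np.array([.066,.998]); tip=np.array([.4975,.077])
for n,c in(("side",(190,80,290,180)),("top",(100,130,220,230))):
    im=grab(n); out.append(cv2.resize(im["frame"][c[1]:c[3],c[0]:c[2]],None,fx=3.5,fy=3.5,interpolation=cv2.INTER_CUBIC))
    P=pts(im)
    face=tip+a*.15
    for k,lo,hi in(("bolt",-.014,.014),("bush",.0165,.021),("wash",.0425,.0465),("low",-.05,-.03)):
        r=(P[...,:2]-face)@a; la=(P[...,:2]-face)@np.array([.998,-.066]); z=P[...,2]-.1325
        m=(abs(la)<.05)&(r>-.17)&(r<-.003)&(z>-.06)&(z<.05)
        rad=np.hypot(la,z+.0)
        m&=(rad>.014)&(rad<.048) if k!="bolt" else (rad<.0135)
        if k=="bush": m&=(rad<.026)
        if k=="wash": m&=(rad>.030)
        if k=="low": continue
        h,e=np.histogram(-r[m]*1000,bins=np.arange(0,160,5)); print(n,k,h.tolist(),"max",np.percentile(-r[m]*1000,[1,99]).round(1) if m.any() else 0)
cv2.imwrite("pics/end.png",np.hstack(out))
E
```

```text
[ 0.40909389 -0.13662882  0.29136146] 20.475 [0.20645977 0.91675083 1.33842361]
side bolt [0, 0, 0, 0, 0, 0, 0, 0, 0, 0, 0, 0, 0, 0, 0, 0, 0, 0, 0, 0, 0, 1, 7, 4, 5, 4, 4, 11, 6, 22, 3] max [110.  152.4]
side bush [0, 0, 0, 0, 0, 0, 0, 0, 3, 27, 11, 7, 16, 7, 11, 9, 14, 5, 12, 15, 8, 18, 51, 14, 0, 0, 1, 0, 0, 0, 0] max [ 44.9 117.7]
side wash [12, 8, 14, 20, 13, 16, 9, 3, 25, 147, 78, 2, 0, 0, 0, 0, 0, 0, 0, 0, 0, 0, 0, 0, 0, 0, 0, 0, 0, 0, 0] max [ 3.2 54. ]
top bolt [0, 0, 0, 0, 0, 0, 0, 0, 0, 0, 0, 0, 0, 0, 0, 0, 0, 0, 0, 0, 0, 0, 6, 9, 6, 2, 5, 7, 11, 4, 0] max [110.8 147.5]
top bush [0, 0, 0, 0, 0, 0, 0, 0, 0, 25, 21, 24, 22, 28, 26, 22, 26, 25, 22, 21, 22, 24, 23, 4, 5, 6, 7, 6, 0, 0, 0] max [ 46.6 137.7]
top wash [18, 47, 49, 57, 48, 48, 47, 47, 45, 89, 0, 0, 0, 0, 0, 0, 0, 0, 0, 0, 0, 0, 0, 0, 0, 0, 0, 0, 0, 0, 0] max [ 3.7 47.8]
```

View pics/end.png

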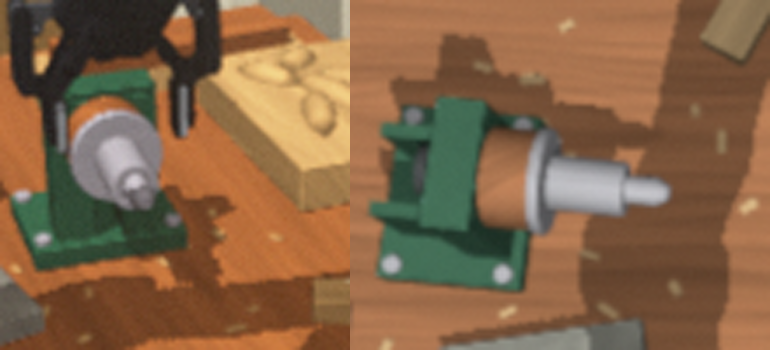

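Top view: spacer, washer and bushing sit in contact with each other and against the head, with no visible gap. The bushing's outer end is about 112–115 mm from the face, against 114 mm expected. The gripper is clear, so I hand in.

```bash
python3 -c "
from h import *
job.hand_in()"
```

```text
the job is handed in; nothing more can be done
```

I threaded the spacer, washer and bushing onto the bolt in that order, pushed the stack up against the head with the bushing, and handed the job in at about 20.6 s of the 72 s allowed. The hand-in gives no verdict.

- **Push:** the stack came to a hard stop. Under a further 4 mm of commanded push the tool did not advance, and the wrist force rose only to about 16 N. The highest force reading after any move was about 18 N.
- **Final picture:** there are no visible gaps. The washer's outer face measured about 48–54 mm from the head's face (50 expected). The bushing's outer end came out at about 112–118 mm (114 expected).
- **Camera disagreement:** the side camera read a few mm more than the top camera on both of those distances. That is looser than the 3–5 mm end tolerances, so I relied mainly on the hard stop.
- **Not checked directly:** I did not measure the final tilt of the parts. I did not re-measure the bystanders either, but no move came near them.

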